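# Seat the lidded sorting tray in the parts chest and lift off its cover

## Robot

A 6-joint arm with a two-finger parallel gripper is mounted at the origin on the work surface. World frame = base frame: x ahead of the robot, y to its left, z up, the work surface at z = 0. Lengths are in m, angles in rad, forces in N, time in s.
With the tool pointing down it reaches from about 0.35 to 0.775 m from the base axis. Payload 5.5 kg.
Tool frame: the origin (TCP) lies between the finger pads; the fingertips stand 22 mm ahead of it and the grasp point (between the pads) lies 3 mm ahead of it; z points along the fingers, y is the line along which they close (so a half turn about z gives the same grasp; the last joint's range is limited). The gripper opens to 85 mm and grips with 20 to 120 N. Pads are 22 mm wide; open, the fingers measure 114 mm over their backs; the gripper's body (76 mm by 85 mm) begins 54 mm behind the grasp point. The pads swing forward as they close: fully open they stand 13 mm farther back than shut.
Start: joints at [-1.338, 0.313, 0.046, 1.304, 0, 1.431], TCP at [0.209, -0.536, 0.253] pointing down, gripper open.
Joint ranges: [-2.76, 2.76], [-0.86, 1.69], [-1.03, 1.26], [-2.2, 2.34], [-1.47, 1.5], [-3.14, 3.14]. Speed limits (rad/s): [2.57, 2.57, 3.14, 3.14, 3.14, 3.14].

## Interface

Orientations are given as a unit quaternion [w, x, y, z].
In Python, from workcell import env gives the robot as it stands.
- The arm moves only by the tool nudge_tcp, called after ">>>" by a JSON object that holds its "op" and its "data", one argument or row to a line. Schema: {"type":"object","properties":{"ticks":{"type":"string"},"jaw":{"type":"number"},"force":{"type":"number"},"only":{"type":"string"},"quiet":{"type":"boolean"},"lines":{"type":"string"}},"required":["ticks"],"additionalProperties":false}. ticks is a string of 1 to 8 rows, parted by a bar, with the numbers parted by commas; each row has 6 numbers: dx, dy, dz in units of 50 mm, then a rotation vector rx, ry, rz in units of 0.25 rad; each row is the pose to reach, as a shift and turn from the pose commanded when the call began, along the tool's axes at that moment; what a row does not reach only later rows make up. A row lasts 1/8 s, in which the tool goes at most 0.0625 m and 0.188 rad, less where a joint would pass 70% of its speed; a pose out of reach is approached as far as the arm can. jaw is the finger opening in m, set as the call begins (left out keeps the last). The fingers move at their own pace and stop on an object; force is the grip in N (left out, the last holds). Time passes only in rows, so rows that do not move let the fingers close. The tool returns the time, the measured TCP pose, the force, the opening and the grip force at its end. only (a regular expression) keeps the lines of the reply that match it, lines (a string "A,B") keeps lines A to B, and quiet returns only ok. Input that does not fit is refused with a message, and nothing moves.
- env.get_state(): the state, without advancing time (a new reading comes with each control period).
- env.read_camera(name): name is "side" or "top"; returns a dict with "image" (384x512x3 uint8, red, green, blue), "K" (3x3 intrinsics, pixels), "D" ([k1, k2, p1, p2, k3] as OpenCV has them; the pictures are not rectified), "R" (3x3) and "t" (3): a world point X has camera coordinates R X + t. Camera axes: x right, y down, z forward; pixel columns grow to the right and rows downward; lengths in m; the calibration is good to about 2 mm. A picture is of the moment at which its call begins. There is no depth.
- env.hand_in(): hands the job in; it is judged then, once.
The state is a dict: "clock": time; "joint_pos": joint angles; "qvel": joint speeds; "tau": joint torques, N m; "tcp_pos": TCP position; "orientation": TCP orientation; "wrist_force": force on the tool from outside, world axes, zero at the start; "ft_torque": the same for the moment, N m; "finger_gap": finger opening in m; "grip_force": force on a finger pad.
Only numpy, scipy, OpenCV 4.12 (cv2) and the standard library are available. Lean on these libraries where they do the work, as an engineer would, in place of code of your own. Each camera call takes 0.05 s, during which the arm holds its last target. There are 200 camera calls.

## Task

Lift the dark blue diesel off the well in the wooden parts chest and stand it gently on its wheels lengthwise on the cork pad; then carry the green inner lid with the red outer lid still nested on it to the chest and lower them together, without dropping, until the green lid sits fully home in the well. Then raise the red outer lid alone straight up, leaving the green one seated undisturbed, and finish still holding the red lid level and still, about 10 cm clear above the green one. Leave the footbridge, signal box and tweezers where they are, and never let the red lid come off before the green one is seated.

Things in the scene. Friction and masses are not known exactly. Their poses are not given: they have to be found in the camera images.
- chest: Fixed wooden chest, 130 (its x) by 200 (y) by 70 mm high, origin at the centre of its underside, z up. Flat pale deck on top (70 mm) with one well centred on the origin, 47 mm along x by 93 mm along y, 40 mm deep. The chest's own hinged lid is folded back on its +x side, leaning down to the table as far as 180 mm from the origin, lower than 75 mm.
- diesel: Loose dark blue diecast diesel, about 0.3 kg, 140 mm long (its x), 34 mm wide (y), 48 mm high; origin at the centre of its underside, z up. Its flat parallel sides, 14 to 36 mm above the origin, are good to grip across the 34 mm width. It starts on the chest's deck, roughly lengthwise over the well.
- pad: Fixed cork-topped parking pad, 200 mm (its x) by 90 mm (its y), 8 mm thick, origin at the centre of its underside. It may be on either side of the chest.
- inner: Green inner lid: loose tray, 0.18 kg, 38 mm high, origin at the centre of its underside, z up. Upper part, from 12 to 38 mm, is 58 (its x) by 104 mm (y): grip across the 58. Plug below it 42 by 88 mm (lowest 5 mm: 36 by 82) fits the well either way round; fully home its 12 mm shoulder rests on the deck, origin 58 mm above the chest's. Starts on the table, across the chest from the pad.
- outer: Red outer lid, loose, 0.1 kg: plate 52 (its x) by 98 (y) by 4 mm, origin at the centre of the plate's underside, z up. A 39 by 85 by 5 mm step below drops loosely into the inner lid (opening 44 by 90); nested, as at the start, its origin is 38 mm above the inner lid's. Brass bar grip in the middle, 14 mm wide (x), 40 mm long (y), 4 to 24 mm above the origin.
- footbridge: Orange plastic model footbridge, loose, about 30 by 145 by 78 mm high, origin at the centre of its underside. Leave alone.
- signalbox: Tin model signal box, loose, about 75 by 100 by 80 mm high, white with a dark roof, origin at the centre of its underside. Leave alone.
- tweezers: Steel tweezers lying flat, loose, 120 by 10 by 4 mm, length along x, origin near their middle. Leave alone.

How it is judged:
By the outcome, as a careful person would: the job done as asked, in the order asked, and still so for the second after the job is handed in, while the arm keeps its last pose, push and grip.
It also fails if it takes over 70 s, if anything falls off the work surface, if the arm or the gripper's body presses on something with over 40 N, if the wrist force passes 120 N, or if a joint passes its speed limit or range.

## Working session

There is one attempt and no reset: what is moved stays moved. The work goes in short steps, Python scripts to look and compute and a tool call to move; the robot and the scene stay as the last step left them, time stands still between calls to the robot, and variables do not carry over. Pictures are saved under pics/ and viewed, at most 10 in all, crops included, and the job is handed in when it is done.

```bash
ls; mkdir -p pics
```

Run:
```python
from workcell import env
import cv2,numpy as np
s=env.get_state();print(s)
for n in("top","side"):
    c=env.read_camera(n);cv2.imwrite(f"pics/{n}0.png",c["image"][:,:,::-1]);print(n,c["K"],c["D"],c["R"],c["t"])
```

```text
pics
workcell.py
{'clock': 0.0, 'joint_pos': array([-1.33761039e+00,  3.14008073e-01,  4.49571345e-02,  1.30361730e+00,
       -2.53719911e-06,  1.43115756e+00]), 'qvel': array([ 8.75531954e-05, -5.73517408e-05, -3.03279216e-03, -1.26449733e-03,
       -5.28344400e-06, -9.49317694e-05]), 'tau': array([-1.07636570e-03, -4.80626249e+01,  2.98534530e+01,  1.93396368e-02,
       -1.22056799e-04,  2.81330735e-06]), 'tcp_pos': array([ 0.20929792, -0.53503055,  0.25239556]), 'orientation': array([-9.34870727e-04,  9.82675043e-01,  1.85334520e-01, -4.50291583e-05]), 'wrist_force': array([ 0.39206303, -0.30042637,  0.36132676]), 'ft_torque': array([ 0.01775169,  0.03571635, -0.04527027]), 'grip_force': 0.0, 'finger_gap': 0.08540080499020325}
top [[360.84540408   0.         256.29601752]
 [  0.         360.84540408 195.03249999]
 [  0.           0.           1.        ]] [-0.03189997  0.          0.          0.          0.        ] [[ 0.02019311 -0.99940019  0.02813362]
 [-0.99650746 -0.02239919 -0.08044356]
 [ 0.08102547 -0.02641096 -0.99636205]] [-0.00968106  0.56440568  0.93048695]
side [[447.2046473    0.         260.95920404]
 [  0.         447.2046473  187.73576572]
 [  0.           0.           1.        ]] [-0.15422325  0.          0.          0.          0.        ] [[-0.72083131 -0.6930486  -0.00926598]
 [-0.52967064  0.55942808 -0.63756508]
 [ 0.44704724 -0.45466896 -0.77034077]] [0.43027709 0.33179959 0.810754  ]
```

View pics/top0.png

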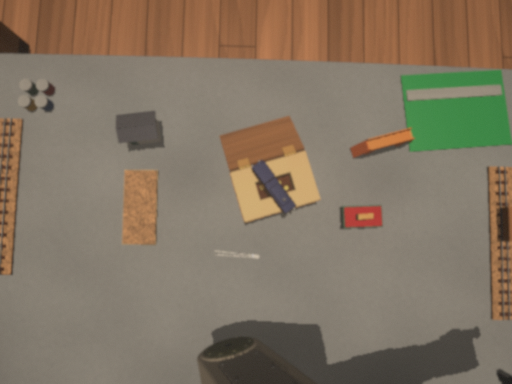

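View pics/side0.png

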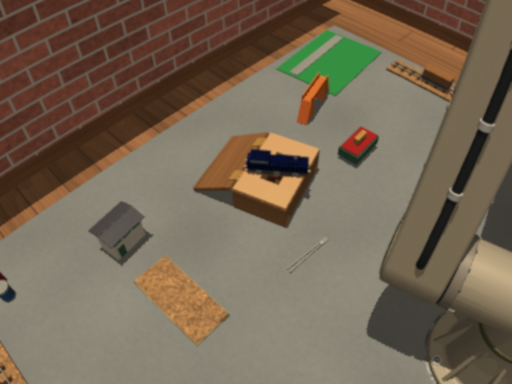

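Top view: chest deck about (274,187) with the diesel across it at (273,187). The cork pad is at (140,207), the red and green lids at (361,217), the footbridge at (382,143), the signal box at (138,128) and the tweezers at (237,254). The side view agrees.

Create h.py:
```python
from workcell import env
import cv2,numpy as np
from scipy.spatial.transform import Rotation as Ro
def ray(c,px,z):
    u=cv2.undistortPoints(np.array(px,float).reshape(-1,1,2),c["K"],c["D"]).reshape(-1,2)
    d=np.c_[u,np.ones(len(u))]@c["R"]; o=-c["R"].T@c["t"]
    return o+d*((z-o[2])/d[:,2])[:,None]
def mask(c,lo,hi,roi):
    h=cv2.cvtColor(c["image"],cv2.COLOR_RGB2HSV); m=cv2.inRange(h,np.array(lo),np.array(hi))
    r=np.zeros_like(m);x0,y0,x1,y1=roi;r[y0:y1,x0:x1]=m[y0:y1,x0:x1];return r
def rect(c,m,z):
    "min-area rectangle of largest contour cast on plane z: centre, sizes (long,short), angle of long axis"
    k=max(cv2.findContours(m,cv2.RETR_EXTERNAL,cv2.CHAIN_APPROX_NONE)[0],key=cv2.contourArea)
    p=ray(c,k.reshape(-1,2),z)[:,:2].astype(np.float32)
    (cx,cy),(w,h),a=cv2.minAreaRect(p*1000)
    if w<h:w,h,a=h,w,a+90
    return [round(float(v),1) for v in(cx,cy,w,h,(a+90)%180-90)]
def goal(p,yaw):
    "tool pose pointing down with tool y at world angle yaw (deg, mod 180); shift in tool axes and turn"
    s=env.get_state();q=np.array(s["orientation"]);R=Ro.from_quat(q[[1,2,3,0]])
    z=np.array([0,0,-1.]);best=None
    for a in(yaw,yaw+180):
        a=np.radians(a);y=np.array([np.cos(a),np.sin(a),0]);T=Ro.from_matrix(np.c_[np.cross(y,z),y,z])
        r=(R.inv()*T).as_rotvec()
        if best is None or np.linalg.norm(r)<np.linalg.norm(best):best=r
    print("shift",R.inv().apply(np.array(p)-s["tcp_pos"]).round(4),"turn",best.round(3),"j6",s["joint_pos"][5].round(2),"at",s["tcp_pos"].round(4))
```

Run:
```python
from h import *
t=env.read_camera("top");s=env.read_camera("side")
for n,c in(("t",t),("s",s)): print(n,(-c["R"].T@c["t"]).round(3))
def do(n,c,lo,hi,roi,z):
    m=mask(c,lo,hi,roi);print(n,m.astype(bool).sum(),rect(c,m,z));return m
a=[do("deck",t,(12,60,150),(30,255,255),(215,110,330,230),.07),
do("diesel",t,(105,90,20),(135,255,255),(215,110,330,230),.108),
do("pad",t,(5,80,60),(25,255,255),(110,160,170,255),.008),
do("red",t,(0,120,60),(30,255,255),(330,195,395,240),.042),
do("sdiesel",s,(105,90,10),(135,255,255),(230,130,330,190),.1),
do("sred",s,(0,120,60),(30,255,255),(330,115,395,175),.042),
do("spad",s,(5,60,60),(25,255,255),(125,245,240,350),.008)]
v=np.vstack([cv2.resize(t["image"][150:240,215:395],None,fx=4,fy=4,interpolation=0)[:,:,::-1]])
w=cv2.resize((a[0]//2+a[1]//1.5+a[3]//3).astype(np.uint8)[150:240,215:395],None,fx=3,fy=2,interpolation=0)
w=cv2.resize(w,(720,230));cv2.imwrite("pics/crop.png",np.vstack([v,cv2.cvtColor(w,8)]))
```

```text
t [0.487 0.028 0.973]
s [0.123 0.481 0.84 ]
deck 3613 [615.2, -102.5, 167.4, 101.9, 36.5]Traceback (most recent call last):
  File "<stdin>", line 7, in <module>
  File "<stdin>", line 5, in do
  File "h.py", line 13, in rect
    k=max(cv2.findContours(m,cv2.RETR_EXTERNAL,cv2.CHAIN_APPROX_NONE)[0],key=cv2.contourArea)
ValueError: max() iterable argument is empty
```

Run:
```python
from h import *
t=env.read_camera("top");s=env.read_camera("side")
for c,p in((t,[(273,187),(262,172),(288,203),(250,200),(305,180),(284,183),(140,207),(350,217),(344,226),(365,216),(320,217)]),(s,[(270,158),(275,167),(290,165),(360,138),(352,155),(180,300)])):
    h=cv2.cvtColor(c["image"],cv2.COLOR_RGB2HSV)
    for x,y in p: print((x,y),h[y,x],c["image"][y,x])
cv2.imwrite("pics/crop.png",cv2.resize(t["image"][150:240,215:395],None,fx=4,fy=4,interpolation=0)[:,:,::-1])
```

```text
(273, 187) [136  32  87] [82 76 87]
(262, 172) [132  36  92] [84 79 92]
(288, 203) [128  35  87] [78 75 87]
(250, 200) [ 18 111 207] [207 171 117]
(305, 180) [ 18 112 209] [209 172 117]
(284, 183) [ 11 126 103] [103  70  52]
(140, 207) [ 14 128 175] [175 128  87]
(350, 217) [  2 170 180] [180  66  60]
(344, 226) [16 81 98] [98 84 67]
(365, 216) [ 16 146 203] [203 149  87]
(320, 217) [ 17  42 141] [141 131 118]
(270, 158) [114 212  36] [ 6 12 36]
(275, 167) [114 204  20] [ 4  7 20]
(290, 165) [115 193  33] [ 8 12 33]
(360, 138) [ 17 168 150] [150 107  51]
(352, 155) [60 77 60] [42 60 42]
(180, 300) [ 15 146 184] [184 131  79]
```

View pics/crop.png

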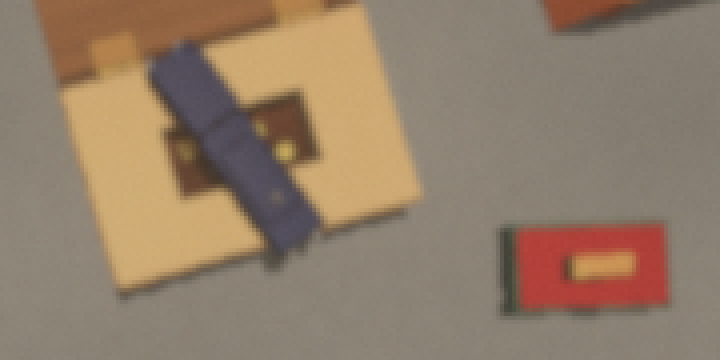

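The zoomed crop shows the diesel (blue) from about (255,162) to (290,210), the dark well spanning (256..295, 173..199), and the red plate at (344..382, 206..227) with green on its left.

Run:
```python
from h import *
t=env.read_camera("top");s=env.read_camera("side")
def do(n,c,lo,hi,roi,z):
    m=mask(c,lo,hi,roi);print(n,m.astype(bool).sum(),rect(c,m,z));return m
d=do("diesel",t,(115,20,40),(150,255,130),(215,110,330,230),.112)
deck=mask(t,(12,60,150),(30,255,255),(215,110,330,230))
m=cv2.morphologyEx(cv2.morphologyEx(deck|d,cv2.MORPH_CLOSE,np.ones((25,25))),cv2.MORPH_OPEN,cv2.getStructuringElement(2,(31,31)))
print("deck",rect(t,m,.07))
do("pad",t,(5,80,60),(25,255,255),(110,160,170,255),.008)
do("red",t,(0,120,100),(8,255,255),(330,195,395,240),.041)
do("bar",t,(11,100,150),(25,255,255),(330,195,395,240),.062)
do("sdiesel",s,(105,90,10),(135,255,60),(230,140,330,190),.1)
do("sred",s,(0,150,100),(8,255,255),(330,115,395,175),.042)
do("spad",s,(5,60,60),(25,255,255),(125,245,240,350),.008)
do("tweezers",t,(0,0,165),(180,60,255),(205,240,270,265),.003)
do("bridge",t,(2,150,100),(18,255,255),(345,120,420,165),.07)
do("box",t,(0,0,0),(180,255,95),(110,105,170,155),.07)
```

```text
diesel 623 [578.9, -35.5, 134.8, 29.0, 36.5]
deck [619.9, -30.9, 209.9, 206.6, 18.9]
pad 2548 [527.6, 312.0, 198.2, 90.8, 0.5]
red 639 [514.4, -275.6, 98.2, 52.2, -88.8]
bar 89 [513.7, -276.2, 39.6, 14.4, -83.2]
sdiesel 870 [580.5, -36.7, 134.4, 57.9, 35.7]
sred 417 [512.5, -275.0, 98.5, 50.9, -86.0]
spad 4099 [526.7, 312.9, 203.9, 93.0, 0.8]
tweezers 79 [403.1, 7.3, 26.7, 10.6, -89.0]
bridge 640 [704.5, -316.5, 162.3, 30.6, -72.9]
box 1431 [717.4, 303.6, 112.3, 93.4, -82.1]
```

```bash
python3 -c "
from h import *
goal([.579,-.036,.2],-53.5)"
```

```text
shift [ 0.5261 -0.3305  0.0533] turn [-0.    -0.    -0.264] j6 1.43 at [ 0.2094 -0.5355  0.2532]
```
Base axis min reach: straight line from (.209,-.536) to (.579,-.036): closest distance to origin? direction (.595,.804); perpendicular distance = |.209*.804 - (-.536)*.595| = .168+.319=.487. ok.

The rows are not in the units I measure in: shifts go in units of 50 mm and turns go in units of 0.25 rad. I convert before sending: 0.4 m is 8, 0.35 m is 7, -0.264 rad is -1.056.

>>> {"op": "nudge_tcp", "data": {
  "ticks": "1,-0.62,0.1,0,0,-0.4 | 2,-1.26,0.2,0,0,-1.056 | 3,-1.88,0.3,0,0,-1.056 | 4,-2.52,0.4,0,0,-1.056 | 5,-3.14,0.5,0,0,-1.056 | 6,-3.76,0.6,0,0,-1.056 | 7,-4.4,0.7,0,0,-1.056 | 8,-5.02,0.8,0,0,-1.056",
  "jaw": 0.085
}}

```text
clock: 1.4
tcp_pos: [0.4916, -0.1544, 0.2135]
orientation: [0.0, 0.95, 0.313, 0.0]
wrist_force: [1.1, -0.5, -0.4]
finger_gap: 0.0845
grip_force: 0.0
```

```bash
python3 -c "
from h import *
goal([.579,-.036,.16],-53.5)"
```

```text
shift [ 0.1407 -0.0433  0.0535] turn [ 0.001 -0.    -0.   ] j6 2.04 at [ 0.4916 -0.1544  0.2135]
```

In the tool's units: 0.1 m is 2, -0.043 m is -0.86.

>>> {"op": "nudge_tcp", "data": {
  "ticks": "1,-0.3,0.36,0,0,0 | 2,-0.6,0.72,0,0,0 | 2.82,-0.86,1.06,0,0,0 | 2.82,-0.86,1.06,0,0,0 | 2.82,-0.86,1.06,0,0,0",
  "jaw": 0.065
}}

```text
clock: 2.02
tcp_pos: [0.5781, -0.0378, 0.1603]
orientation: [0.0, 0.95, 0.313, -0.0]
wrist_force: [-0.5, 0.4, -0.6]
finger_gap: 0.0649
grip_force: 0.0
```

Run:
```python
from h import *
goal([.579,-.036,.1],-53.5)
c=env.read_camera("side");cv2.imwrite("pics/s1.png",cv2.resize(c["image"][60:240,160:400],None,fx=3,fy=3)[:,:,::-1])
```

```text
shift [ 0.0018 -0.0008  0.0603] turn [-0.     0.001  0.   ] j6 2.3 at [ 0.5781 -0.0378  0.1603]
```

View pics/s1.png

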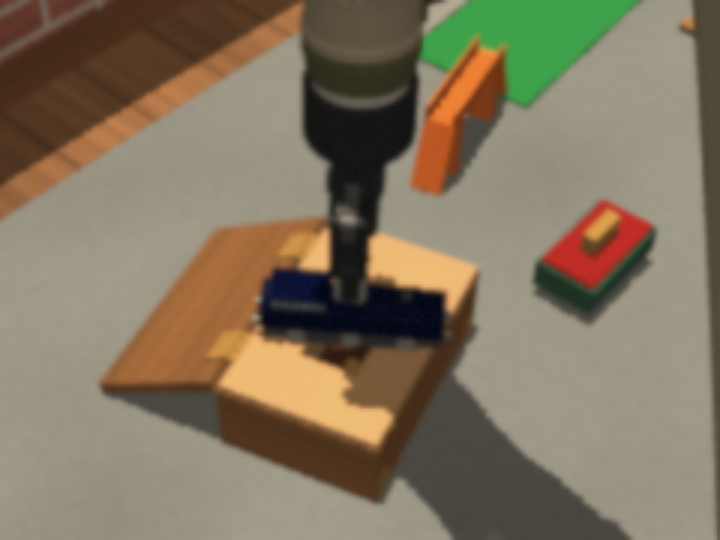

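The picture shows the gripper centred over the diesel (crop pixel (350,290)), aligned across its width. I'll descend and grip.

In the tool's units: 0.06 m is 1.2, 0.059 m is 1.18.

>>> {"op": "nudge_tcp", "data": {
  "ticks": "0,0,0.4,0,0,0 | 0.02,0,0.8,0,0,0 | 0.02,0,1.18,0,0,0 | 0.02,0,1.2,0,0,0 | 0.02,0,1.2,0,0,0"
}}

```text
clock: 2.7
tcp_pos: [0.5794, -0.038, 0.1014]
orientation: [0.0, 0.95, 0.312, 0.001]
wrist_force: [1.0, 0.7, -0.2]
finger_gap: 0.0649
grip_force: 0.0
```

>>> {"op": "nudge_tcp", "data": {
  "ticks": "0,0,0,0,0,0 | 0,0,0,0,0,0 | 0,0,0,0,0,0 | 0,0,0,0,0,0",
  "jaw": 0.02,
  "force": 50
}}

```text
clock: 3.2
tcp_pos: [0.5798, -0.0372, 0.1015]
orientation: [0.001, 0.95, 0.313, 0.001]
wrist_force: [-0.9, 0.4, 6.2]
finger_gap: 0.0329
grip_force: 51.4
```

>>> {"op": "nudge_tcp", "data": {
  "ticks": "0,0,-0.3,0,0,0 | 0,0,-0.8,0,0,0 | 0,0,-1.6,0,0,0 | 0,0,-2.4,0,0,0 | 0,0,-2.4,0,0,0 | 0,0,-2.4,0,0,0"
}}

```text
clock: 3.95
tcp_pos: [0.5785, -0.0369, 0.2193]
orientation: [-0.0, 0.95, 0.313, -0.001]
wrist_force: [-0.6, -1.3, -4.8]
finger_gap: 0.033
grip_force: 50.4
```

Run:
```python
from h import *
goal([.5275,.312,.2],-89.5)
c=env.read_camera("side");t=env.read_camera("top")
v=np.hstack([c["image"][40:240,170:370],t["image"][100:300,170:370]]);cv2.imwrite("pics/s2.png",cv2.resize(v,None,fx=2,fy=2)[:,:,::-1])
# chest deck & well now unobstructed?
```

```text
shift [ 0.1665 -0.3108  0.0194] turn [-0.001  0.001  0.628] j6 2.3 at [ 0.5785 -0.0369  0.2193]
```

View pics/s2.png

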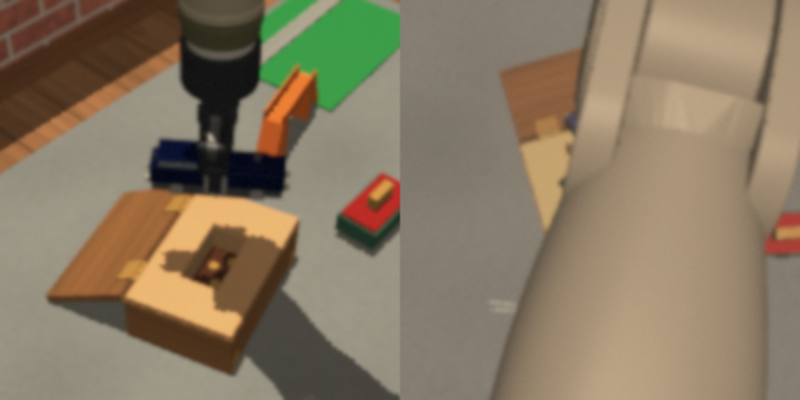

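Side view: the diesel hangs level in the grip at crop pixel (217,165), clear above the well, and the lids have not moved.

In the tool's units: -0.2 m is -4, -0.311 m is -6.22, 0.628 rad is 2.512.

>>> {"op": "nudge_tcp", "data": {
  "ticks": "0.4,-0.8,0,0,0,0.4 | 1,-1.8,0,0,0,1 | 1.6,-2.8,0,0,0,1.6 | 2.14,-4,0,0,0,2.2 | 2.66,-5,0,0,0,2.512 | 3.1,-5.8,0,0,0,2.512 | 3.33,-6.22,0,0,0,2.512 | 3.33,-6.22,0,0,0,2.512"
}}

```text
clock: 5.05
tcp_pos: [0.5461, 0.1509, 0.2201]
orientation: [-0.024, 0.998, 0.052, -0.003]
wrist_force: [0.0, 0.4, -3.7]
finger_gap: 0.0332
grip_force: 50.9
```

>>> {"op": "nudge_tcp", "data": {
  "ticks": "0,0,0,0,0,0 | 0,0,0,0,0,0"
}}

```text
clock: 5.3
tcp_pos: [0.546, 0.1516, 0.2203]
orientation: [-0.024, 0.998, 0.053, -0.002]
wrist_force: [-0.6, -0.1, -3.4]
finger_gap: 0.0332
grip_force: 50.9
```

Run:
```python
from h import *
goal([.5275,.312,.1],-89.5)
t=env.read_camera("top");s=env.read_camera("side")
deck=mask(t,(12,60,120),(30,255,255),(215,110,330,230))
m=cv2.morphologyEx(deck,cv2.MORPH_CLOSE,np.ones((25,25)))
print("deck",rect(t,m,.07))
v=np.hstack([t["image"][100:300,60:330],s["image"][150:350,100:330]]);cv2.imwrite("pics/s3.png",cv2.resize(v,None,fx=1.6,fy=2.5)[:,:,::-1])
```

```text
shift [-0.0012 -0.1554  0.1281] turn [-0.049  0.005  0.097] j6 3.14 at [0.546  0.1516 0.2203]
deck [631.5, -27.3, 235.5, 207.1, 17.8]
```

View pics/s3.png

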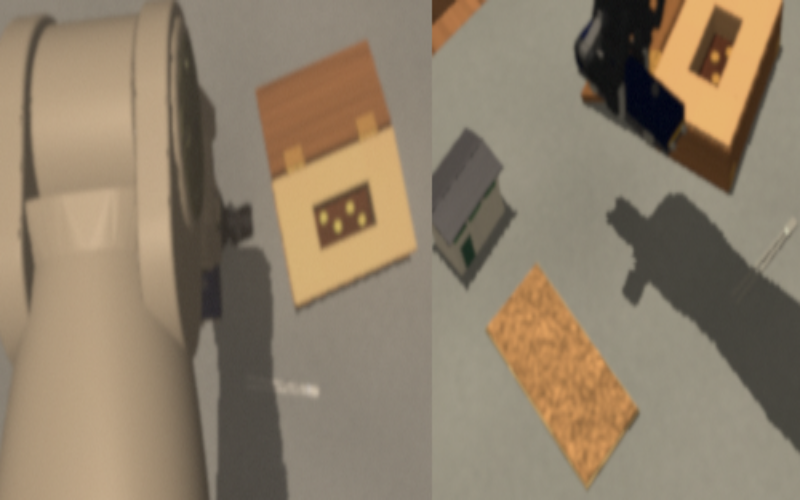

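Top view: the arm stopped at (0.546,0.15) because joint 6 reached its limit. The chest is now uncovered, with the well at around original pixel (275,186), and the pad is clear. I'll turn the other way round.

```bash
sed -i 's/^        if best is None.*/        print("  turn option",r.round(3)); best=r if best is None or np.linalg.norm(r)<np.linalg.norm(best) else best/' h.py
```

>>> {"op": "nudge_tcp", "data": {
  "ticks": "0,0,0,0,0,-0.6 | 0,0,0,0,0,-1.32 | 0,0,0,0,0,-2.04 | 0,0,0,0,0,-2.76 | 0,0,0,0,0,-3.48 | 0,0,0,0,0,-4.2 | 0,0,0,0,0,-4.92 | 0,0,0,0,0,-5.6"
}}

```text
clock: 6.4
tcp_pos: [0.5459, 0.1519, 0.2203]
orientation: [-0.02, 0.727, 0.686, 0.014]
wrist_force: [-0.5, -0.2, -4.3]
finger_gap: 0.0329
grip_force: 50.8
```

```bash
python3 -c "
from h import *
goal([.5275,.312,.2],-89.5)"
```

```text
  turn option [-0.044 -0.031  1.503]
  turn option [ 0.031 -0.045 -1.638]
shift [ 0.1575 -0.0275  0.0281] turn [-0.044 -0.031  1.503] j6 1.73 at [0.5459 0.1519 0.2203]
```

Run:
```python
from h import *
t=env.read_camera("top")
hsv=cv2.cvtColor(t["image"],cv2.COLOR_RGB2HSV)
r=mask(t,(12,60,160),(30,255,255),(225,140,330,230))
r=cv2.morphologyEx(r,cv2.MORPH_OPEN,np.ones((13,13)))
k=max(cv2.findContours(r,cv2.RETR_EXTERNAL,2)[0],key=cv2.contourArea)
f=np.zeros_like(r);cv2.drawContours(f,[k],-1,255,-1)
print("deck",rect(t,f,.07)); 
w=f&~mask(t,(12,60,150),(30,255,255),(225,140,330,230)); w=cv2.morphologyEx(w,cv2.MORPH_OPEN,np.ones((3,3)))
w=mask(t,(0,0,0),(180,255,145),(250,165,302,205))
w=cv2.morphologyEx(w,cv2.MORPH_CLOSE,np.ones((7,7)));print("well",rect(t,w,.07))
```

```text
deck [589.0, -41.7, 205.5, 138.0, -72.4]
well [585.7, -42.9, 90.8, 44.5, -72.2]
```

>>> {"op": "nudge_tcp", "data": {
  "ticks": "0.4,-0.06,0,0.016,-0.024,-0.72 | 0.8,-0.12,0,0.032,-0.048,-1.44 | 1.2,-0.2,0,0.048,-0.072,-2.16 | 1.6,-0.28,0,0.064,-0.088,-2.88 | 2,-0.36,0,0.08,-0.104,-3.6 | 2.4,-0.42,0,0.088,-0.12,-4.32 | 2.8,-0.48,0,0.1,-0.14,-5.04 | 3.15,-0.55,0,0.112,-0.16,-5.76"
}}

```text
clock: 7.45
tcp_pos: [0.5286, 0.3115, 0.228]
orientation: [-0.003, 0.096, 0.995, 0.002]
wrist_force: [-0.7, -0.4, -3.0]
finger_gap: 0.0331
grip_force: 50.8
```

```bash
python3 -c "
from h import *
goal([.5275,.312,.1],-89.5)"
```

```text
  turn option [-0.008 -0.005  2.941]
  turn option [ 0.003 -0.006 -0.2  ]
shift [ 4.00e-04 -1.00e-04  1.28e-01] turn [ 0.003 -0.006 -0.2  ] j6 0.59 at [0.5286 0.3115 0.228 ]
```

In the tool's units: 0.18 m is 3.6, 0.175 m is 3.5, -0.1 rad is -0.4.

>>> {"op": "nudge_tcp", "data": {
  "ticks": "0,0,0.6,0.012,-0.024,-0.4 | 0,0,1.6,0.012,-0.024,-0.8 | 0,0,2.6,0.012,-0.024,-0.8 | 0,0,3.2,0.012,-0.024,-0.8 | 0,0,3.5,0.012,-0.024,-0.8 | 0,0,3.6,0.012,-0.024,-0.8 | 0,0,3.6,0.012,-0.024,-0.8"
}}

```text
clock: 8.32
tcp_pos: [0.5284, 0.3117, 0.0491]
orientation: [0.001, -0.002, 1.0, 0.0]
wrist_force: [0.0, -0.3, -3.4]
finger_gap: 0.0337
grip_force: 50.8
```

```bash
python3 -c "
from h import *
goal([.5275,.312,.0395],-89.5)"
```

```text
  turn option [ 3.000e-03 -2.000e-03  3.137e+00]
  turn option [ 0.001  0.002 -0.004]
shift [0.001  0.0003 0.0096] turn [ 0.001  0.002 -0.004] j6 0.4 at [0.5284 0.3117 0.0491]
```

>>> {"op": "nudge_tcp", "data": {
  "ticks": "0,0,0.06,0,0,0 | 0,0,0.12,0,0,0 | 0,0,0.15,0,0,0 | 0,0,0.17,0,0,0 | 0,0,0.18,0,0,0 | 0,0,0.18,0,0,0"
}}

```text
clock: 9.07
tcp_pos: [0.5276, 0.3113, 0.0395]
orientation: [0.0, -0.003, 1.0, 0.0]
wrist_force: [-2.2, -0.4, 1.4]
finger_gap: 0.0333
grip_force: 51.5
```

Run:
```python
from h import *
s=env.read_camera("side");cv2.imwrite("pics/s4.png",cv2.resize(s["image"][200:350,100:270],None,fx=4,fy=4)[:,:,::-1])
```

```text
(no output)
```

View pics/s4.png

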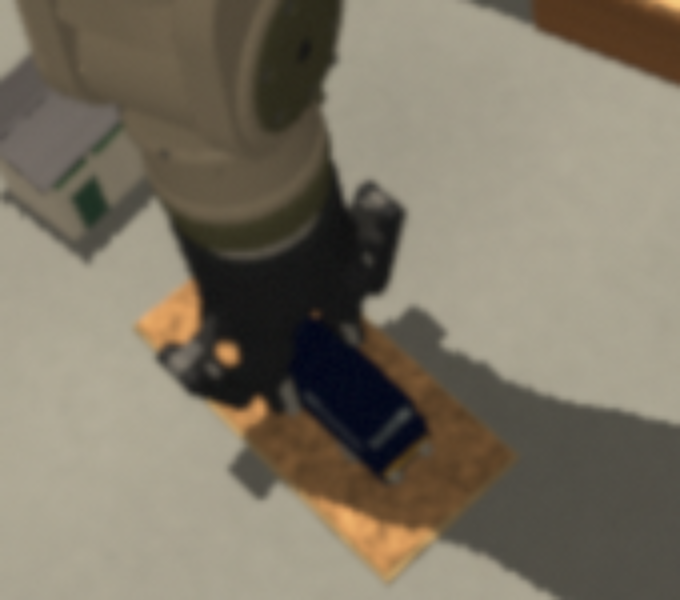

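The diesel stands lengthwise on the pad (crop pixel (360,395)). The force rise of about 5 N matches its weight being carried by the pad. I'll release and rise.

>>> {"op": "nudge_tcp", "data": {
  "ticks": "0,0,0,0,0,0 | 0,0,0,0,0,0 | 0,0,0,0,0,0",
  "jaw": 0.06,
  "force": 20
}}

```text
clock: 9.5
tcp_pos: [0.5279, 0.3114, 0.0392]
orientation: [0.0, -0.003, 1.0, 0.0]
wrist_force: [1.1, 0.6, 0.0]
finger_gap: 0.0598
grip_force: 0.0
```

>>> {"op": "nudge_tcp", "data": {
  "ticks": "0,0,-0.4,0,0,0 | 0,0,-1.2,0,0,0 | 0,0,-2.4,0,0,0 | 0,0,-3.6,0,0,0 | 0,0,-3.6,0,0,0"
}}

```text
clock: 10.12
tcp_pos: [0.5306, 0.3126, 0.2254]
orientation: [0.005, -0.003, 1.0, 0.002]
wrist_force: [0.9, 0.6, -0.4]
finger_gap: 0.0597
grip_force: 0.0
```

```bash
python3 -c "
from h import *
goal([.514,-.2757,.2],2)"
```

```text
  turn option [0.012 0.005 1.541]
  turn option [-0.005  0.012 -1.601]
shift [ 0.0198 -0.5883  0.0224] turn [0.012 0.005 1.541] j6 0.4 at [0.5306 0.3126 0.2254]
```

In the tool's units: -0.2 m is -4, -0.4 m is -8, 1.07 rad is 4.28.

>>> {"op": "nudge_tcp", "data": {
  "ticks": "0,-1,0,0.008,0,0.68 | 0,-2,0,0.016,0,1.4 | 0.1,-3,0,0.02,0,2.12 | 0.1,-4,0,0.024,0,2.84 | 0.2,-5,0,0.032,0,3.56 | 0.2,-6,0,0.04,0,4.28 | 0.2,-7,0,0.048,0.02,5 | 0.4,-8,0,0.048,0.02,5.72",
  "jaw": 0.085
}}

```text
clock: 11.12
tcp_pos: [0.5095, -0.0905, 0.2179]
orientation: [-0.003, 0.656, 0.755, -0.005]
wrist_force: [0.8, -0.5, 0.7]
finger_gap: 0.0848
grip_force: 0.0
```

Run:
```python
from h import *
goal([.514,-.2757,.2],2)
t=env.read_camera("top");s=env.read_camera("side")
m=mask(t,(105,30,20),(150,255,110),(105,150,175,270));print("diesel",m.astype(bool).sum(),rect(t,m,.05))
```

```text
  turn option [-0.011  0.004  0.105]
  turn option [-0.006 -0.017 -3.037]
shift [-0.184  -0.0211  0.0187] turn [-0.011  0.004  0.105] j6 1.1 at [ 0.5095 -0.0905  0.2179]
diesel 577 [529.1, 309.6, 130.3, 32.1, 0.2]
```

In the tool's units: -0.184 m is -3.68, -0.15 m is -3, 0.105 rad is 0.42.

>>> {"op": "nudge_tcp", "data": {
  "ticks": "-1,-0.12,0.08,-0.02,0.008,0.2 | -2,-0.24,0.16,-0.04,0.016,0.42 | -3,-0.36,0.28,-0.044,0.016,0.42 | -3.68,-0.42,0.4,-0.044,0.016,0.42 | -3.68,-0.42,1.2,-0.044,0.016,0.42 | -3.68,-0.42,1.8,-0.044,0.016,0.42 | -3.68,-0.42,1.8,-0.044,0.016,0.42"
}}

```text
clock: 12.1
tcp_pos: [0.5127, -0.2725, 0.1266]
orientation: [-0.003, 0.692, 0.722, -0.0]
wrist_force: [-0.2, 0.1, -0.4]
finger_gap: 0.0849
grip_force: 0.0
```

Run:
```python
from h import *
goal([.514,-.2757,.037],2)
s=env.read_camera("side");cv2.imwrite("pics/s5.png",cv2.resize(s["image"][80:200,290:430],None,fx=4.5,fy=4.5)[:,:,::-1])
```

```text
  turn option [-0.005 -0.004  0.007]
  turn option [ 0.007 -0.008 -3.135]
shift [-0.0037  0.0016  0.0895] turn [-0.005 -0.004  0.007] j6 0.9 at [ 0.5127 -0.2725  0.1266]
```

View pics/s5.png

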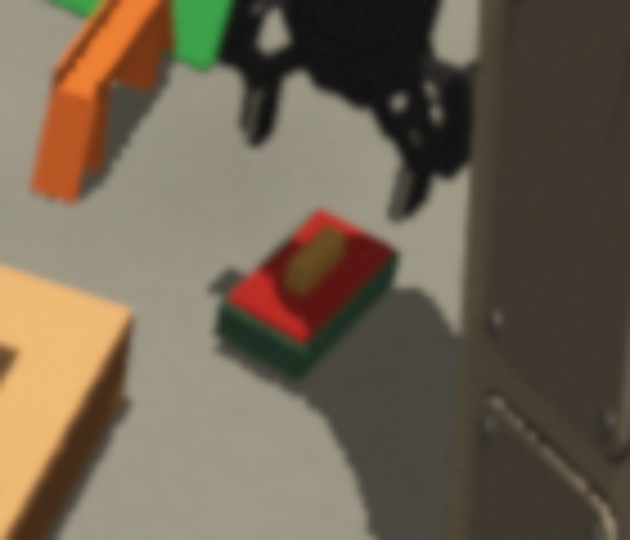

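The fingers, at crop pixels (257,140) and (405,215), straddle the nested lids along their 58 mm direction. The footbridge is clear. I'll descend and grip.

In the tool's units: 0.0895 m is 1.79, 0.085 m is 1.7, 0.007 rad is 0.028.

>>> {"op": "nudge_tcp", "data": {
  "ticks": "-0.06,0.03,0.6,-0.02,-0.016,0.028 | -0.07,0.03,1.2,-0.02,-0.016,0.028 | -0.07,0.03,1.7,-0.02,-0.016,0.028 | -0.07,0.03,1.79,-0.02,-0.016,0.028 | -0.07,0.03,1.79,-0.02,-0.016,0.028"
}}

```text
clock: 12.78
tcp_pos: [0.5171, -0.2781, 0.0416]
orientation: [0.004, 0.695, 0.719, 0.001]
wrist_force: [0.6, -0.1, 0.3]
finger_gap: 0.0853
grip_force: 0.0
```

>>> {"op": "nudge_tcp", "data": {
  "ticks": "0,0,0,0,0,0 | 0,0,0,0,0,0 | 0,0,0,0,0,0",
  "jaw": 0.045,
  "force": 45
}}

```text
clock: 13.15
tcp_pos: [0.5165, -0.2783, 0.042]
orientation: [0.004, 0.695, 0.719, 0.0]
wrist_force: [-2.1, 0.5, 5.2]
finger_gap: 0.0568
grip_force: 49.4
```

```bash
python3 -c "
from h import *
goal([.5857,-.0429,.2],17.7)"
```

```text
  turn option [ 0.005  0.006 -0.275]
  turn option [ 0.009 -0.008  2.866]
shift [ 0.2321  0.078  -0.1588] turn [ 0.005  0.006 -0.275] j6 0.91 at [ 0.5165 -0.2783  0.042 ]
```

>>> {"op": "nudge_tcp", "data": {
  "ticks": "0,0,0,0,0,0 | 0,0,0,0,0,0 | -0.02,0,0.08,0,0,0 | -0.02,0,0.08,0,0,0",
  "jaw": 0.07
}}

```text
clock: 13.65
tcp_pos: [0.516, -0.2787, 0.0358]
orientation: [0.003, 0.695, 0.719, 0.0]
wrist_force: [0.6, 0.8, -0.9]
finger_gap: 0.0698
grip_force: 0.0
```

>>> {"op": "nudge_tcp", "data": {
  "ticks": "0,0,0,0,0,0 | 0,0,0,0,0,0 | 0,0,0,0,0,0",
  "jaw": 0.045,
  "force": 45
}}

```text
clock: 14.02
tcp_pos: [0.5165, -0.2789, 0.0364]
orientation: [0.003, 0.695, 0.719, 0.001]
wrist_force: [1.1, -0.1, 0.6]
finger_gap: 0.057
grip_force: 49.9
```

```bash
python3 -c "
from h import *
for i in range(1): s=env.get_state();print(s['tcp_pos'])"
```

```text
[ 0.51646713 -0.27886126  0.03636252]
```

In the tool's units: -0.16 m is -3.2, -0.14 m is -2.8.

>>> {"op": "nudge_tcp", "data": {
  "ticks": "0,0,-0.2,0,0,0 | 0,0,-0.6,0,0,0 | 0,0,-1.2,0,0,0 | 0,0,-2,0,0,0 | 0,0,-2.8,0,0,0 | 0,0,-3.2,0,0,0 | 0,0,-3.2,0,0,0"
}}

```text
clock: 14.9
tcp_pos: [0.5162, -0.2788, 0.1984]
orientation: [0.005, 0.695, 0.719, 0.001]
wrist_force: [-0.0, -0.2, -3.8]
finger_gap: 0.0571
grip_force: 49.6
```

```bash
python3 -c "
from h import *
goal([.5857,-.0429,.2],17.7)
s=env.read_camera('side');m=mask(s,(0,150,80),(8,255,255),(280,40,430,175));print(rect(s,m,.2))
print(s['clock'] if 'clock' in s else '')
cv2.imwrite('pics/s6.png',cv2.resize(s['image'][30:200,260:430],None,fx=3.5,fy=3.5)[:,:,::-1])"
```

```text
  turn option [ 0.007  0.007 -0.275]
  turn option [ 0.011 -0.01   2.866]
shift [ 0.2334  0.0774 -0.0025] turn [ 0.007  0.007 -0.275] j6 0.91 at [ 0.5162 -0.2788  0.1984]
[522.6, -281.6, 106.2, 50.9, -85.1]
```

View pics/s6.png

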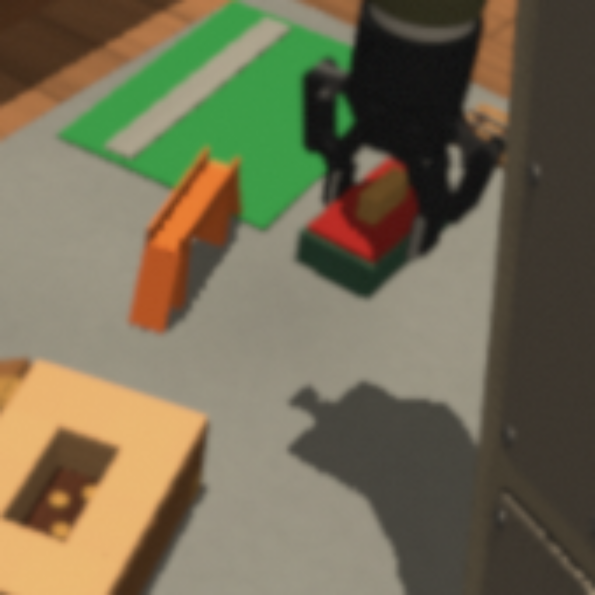

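The nested pair is held level (red top at crop pixel (365,215)). Next I'll carry it over the chest.

In the tool's units: 0.2 m is 4, 0.23 m is 4.6, -0.275 rad is -1.1.

>>> {"op": "nudge_tcp", "data": {
  "ticks": "0.6,0.2,0,0.004,0.004,-0.16 | 1.5,0.5,0,0.012,0.012,-0.4 | 2.4,0.8,0,0.02,0.02,-0.64 | 3.3,1.1,0,0.024,0.024,-0.84 | 4,1.34,0,0.028,0.028,-1 | 4.4,1.48,0,0.028,0.028,-1.1 | 4.6,1.54,0,0.028,0.028,-1.1 | 4.6,1.54,0,0.028,0.028,-1.1"
}}

```text
clock: 15.95
tcp_pos: [0.5845, -0.0459, 0.1953]
orientation: [-0.002, 0.59, 0.807, -0.0]
wrist_force: [-0.5, -0.4, -3.5]
finger_gap: 0.057
grip_force: 49.5
```

>>> {"op": "nudge_tcp", "data": {
  "ticks": "0,0,0,0,0,0 | 0,0,0,0,0,0"
}}

```text
clock: 16.2
tcp_pos: [0.5845, -0.0469, 0.1959]
orientation: [-0.002, 0.591, 0.807, -0.0]
wrist_force: [-0.5, -0.0, -3.5]
finger_gap: 0.0574
grip_force: 49.5
```

```bash
python3 -c "
from h import *
goal([.5866,-.0458,.135],17.7)
s=env.read_camera('side');m=mask(s,(0,150,60),(8,255,255),(200,40,400,210));print('red',rect(s,m,.2-.0364+.041))
cv2.imwrite('pics/s7.png',cv2.resize(s['image'][40:240,180:380],None,fx=3,fy=3)[:,:,::-1])"
```

```text
  turn option [-0.002 -0.002 -0.002]
  turn option [-4.00e-03  3.00e-03  3.14e+00]
shift [0.0002 0.0024 0.0608] turn [-0.002 -0.002 -0.002] j6 1.05 at [ 0.5845 -0.0469  0.1959]
red [581.6, -41.0, 92.6, 52.3, -70.8]
```

View pics/s7.png

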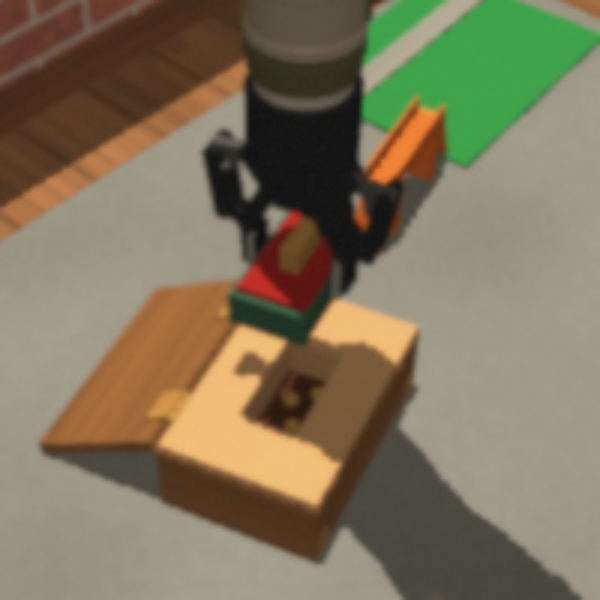

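Side view: the pair hangs above the well, with its near green edge at crop pixel (275,310) and the well at (290,390). The bias of about 3 mm agrees with the tool reading. I'll correct it and lower.

>>> {"op": "nudge_tcp", "data": {
  "ticks": "0,0.056,0.3,-0.008,-0.008,0 | 0,0.056,0.7,-0.008,-0.008,0 | 0,0.056,1.1,-0.008,-0.008,0 | 0,0.056,1.2,-0.008,-0.008,0 | 0,0.056,1.2,-0.008,-0.008,0 | 0,0.056,1.2,-0.008,-0.008,0"
}}

```text
clock: 17.0
tcp_pos: [0.5878, -0.0449, 0.1366]
orientation: [0.0, 0.59, 0.807, 0.0]
wrist_force: [-0.1, -0.4, -3.0]
finger_gap: 0.0569
grip_force: 49.4
```

```bash
python3 -c "
from h import *
goal([.5866,-.0458,.0944],17.7)
z=env.get_state()['tcp_pos'][2]
s=env.read_camera('side')
m=mask(s,(0,150,60),(8,255,255),(200,40,400,240));print('red',rect(s,m,z-.0364+.041))
m=mask(s,(40,50,10),(85,255,110),(200,40,340,240));print('green',m.astype(bool).sum())
"
```

```text
  turn option [ 0.001  0.    -0.   ]
  turn option [ 0.000e+00 -2.000e-03  3.141e+00]
shift [-0.0004 -0.0014  0.0422] turn [ 0.001  0.    -0.   ] j6 1.05 at [ 0.5878 -0.0449  0.1366]
red [586.8, -40.7, 88.9, 52.6, -71.7]
green 274
```

>>> {"op": "nudge_tcp", "data": {
  "ticks": "0.02,-0.028,0.2,0,0,0 | 0.02,-0.028,0.4,0,0,0 | 0.02,-0.028,0.56,0,0,0 | 0.02,-0.028,0.64,0,0,0 | 0.02,-0.028,0.68,0,0,0 | 0.02,-0.028,0.68,0,0,0"
}}

```text
clock: 17.8
tcp_pos: [0.5856, -0.0443, 0.1018]
orientation: [-0.0, 0.59, 0.807, 0.0]
wrist_force: [0.0, -0.8, -2.7]
finger_gap: 0.0569
grip_force: 49.6
```

>>> {"op": "nudge_tcp", "data": {
  "ticks": "0,0,0.04,0,0,0 | 0,0,0.08,0,0,0 | 0,0,0.1,0,0,0 | 0,0,0.1,0,0,0"
}}

```text
clock: 18.3
tcp_pos: [0.5854, -0.0442, 0.0967]
orientation: [-0.0, 0.59, 0.807, 0.0]
wrist_force: [-0.3, -0.7, -3.4]
finger_gap: 0.0567
grip_force: 49.6
```

```bash
python3 -c "
from h import *
goal([.5866,-.0458,.0944],17.7)"
```

```text
  turn option [-0.    -0.001 -0.   ]
  turn option [-1.000e-03  0.000e+00  3.141e+00]
shift [-0.0018  0.0006  0.0023] turn [-0.    -0.001 -0.   ] j6 1.05 at [ 0.5854 -0.0442  0.0967]
```

>>> {"op": "nudge_tcp", "data": {
  "ticks": "0,0,0.012,0,0,0 | 0,0,0.024,0,0,0 | 0,0,0.034,0,0,0 | 0,0,0.04,0,0,0 | 0,0,0.04,0,0,0"
}}

```text
clock: 18.92
tcp_pos: [0.5855, -0.0443, 0.0948]
orientation: [-0.0, 0.59, 0.807, 0.0]
wrist_force: [-0.3, -0.1, -3.2]
finger_gap: 0.0573
grip_force: 49.6
```

>>> {"op": "nudge_tcp", "data": {
  "ticks": "0,0,0.008,0,0,0 | 0,0,0.016,0,0,0 | 0,0,0.02,0,0,0 | 0,0,0.02,0,0,0"
}}

```text
clock: 19.42
tcp_pos: [0.5856, -0.0442, 0.0945]
orientation: [-0.0, 0.59, 0.807, 0.0]
wrist_force: [-3.3, 0.8, 6.0]
finger_gap: 0.057
grip_force: 50.5
```

>>> {"op": "nudge_tcp", "data": {
  "ticks": "0,0,0,0,0,0 | 0,0,0,0,0,0 | 0,0,0,0,0,0 | 0,0,0,0,0,0",
  "jaw": 0.075,
  "force": 20
}}

```text
clock: 19.92
tcp_pos: [0.5856, -0.0443, 0.0937]
orientation: [-0.0, 0.59, 0.807, 0.0]
wrist_force: [0.7, 0.5, 0.7]
finger_gap: 0.0747
grip_force: 0.0
```

>>> {"op": "nudge_tcp", "data": {
  "ticks": "0,0,-0.2,0,0,0 | 0,0,-0.4,0,0,0 | 0,0,-0.7,0,0,0 | 0,0,-1,0,0,0 | 0,0,-1.4,0,0,0 | 0,0,-1.8,0,0,0 | 0,0,-1.8,0,0,0 | 0,0,-1.8,0,0,0"
}}

```text
clock: 20.92
tcp_pos: [0.5854, -0.0443, 0.1836]
orientation: [-0.0, 0.59, 0.807, 0.0]
wrist_force: [-0.1, -0.3, 0.1]
finger_gap: 0.075
grip_force: 0.0
```

Run:
```python
from h import *
goal([.5857,-.0429,.13],17.7)
s=env.read_camera('side')
m=mask(s,(0,150,60),(8,255,255),(200,90,400,240));print('red',rect(s,m,.099))
m=mask(s,(11,100,60),(25,255,255),(200,90,400,240))
g=mask(s,(40,40,10),(90,255,110),(200,90,340,240));ys,xs=np.nonzero(g);print('green',len(xs),xs.min(),xs.max(),ys.min(),ys.max())
P=np.array
def proj(X): return cv2.projectPoints(np.array(X,float),cv2.Rodrigues(s["R"])[0],s["t"],s["K"],s["D"])[0].reshape(-1,2).round(1)
a=np.radians(17.7);ux=P([np.cos(a),np.sin(a),0]);uy=P([-np.sin(a),np.cos(a),0]);o=P([.5857,-.0429,0])
for z in(.07,.096): print(z,[tuple(p) for p in proj([o+sx*.029*ux+sy*.052*uy+P([0,0,z]) for sx,sy in((-1,1),(1,1),(-1,-1),(1,-1))])])
print("green col profile",[(x,ys[xs==x].min(),ys[xs==x].max()) for x in range(xs.min(),xs.max()+1,6) if (xs==x).any()])
```

```text
  turn option [-0.    -0.001 -0.   ]
  turn option [-1.000e-03  0.000e+00  3.141e+00]
shift [0.0012 0.0007 0.0536] turn [-0.    -0.001 -0.   ] j6 1.05 at [ 0.5854 -0.0443  0.1836]
red [585.8, -44.2, 98.4, 52.9, -72.5]
green 264 257 328 91 185
0.07 [(np.float64(279.0), np.float64(187.2)), (np.float64(255.8), np.float64(178.6)), (np.float64(297.3), np.float64(156.8)), (np.float64(275.1), np.float64(149.2))]
0.096 [(np.float64(279.2), np.float64(179.6)), (np.float64(255.6), np.float64(171.0)), (np.float64(297.8), np.float64(149.1)), (np.float64(275.3), np.float64(141.5))]
green col profile [(257, np.int64(171), np.int64(177)), (263, np.int64(173), np.int64(179)), (269, np.int64(175), np.int64(182)), (275, np.int64(177), np.int64(184)), (281, np.int64(176), np.int64(181)), (287, np.int64(167), np.int64(171)), (293, np.int64(157), np.int64(160))]
```

The measured red plate (98×53 mm at z 0.099) and the green band (pixel rows 171–185, as predicted for z 0.070–0.096) show the pair fully home. Next is the bar.

The rows are not in the units I measure in: shifts go in units of 50 mm and turns go in units of 0.25 rad. I convert before sending: 0.048 m is 0.96, 0.04 m is 0.8.

>>> {"op": "nudge_tcp", "data": {
  "ticks": "0,0,0,0,0,0 | 0,0,0.2,0,0,0 | 0,0,0.5,0,0,0 | 0,0,0.8,0,0,0 | 0,0,0.96,0,0,0 | 0,0,0.96,0,0,0",
  "jaw": 0.032,
  "force": 20
}}

```text
clock: 21.72
tcp_pos: [0.5849, -0.0441, 0.1347]
orientation: [-0.001, 0.59, 0.807, -0.0]
wrist_force: [-0.3, -0.9, 0.2]
finger_gap: 0.0322
grip_force: 0.0
```

>>> {"op": "nudge_tcp", "data": {
  "ticks": "0,0,0.04,0,0,0 | 0,0,0.08,0,0,0 | 0,0,0.12,0,0,0 | 0,0,0.15,0,0,0 | 0,0,0.15,0,0,0"
}}

```text
clock: 22.35
tcp_pos: [0.5855, -0.0442, 0.1282]
orientation: [-0.0, 0.59, 0.807, 0.0]
wrist_force: [-0.2, -0.3, -0.1]
finger_gap: 0.0321
grip_force: 0.0
```

>>> {"op": "nudge_tcp", "data": {
  "ticks": "0,0,0,0,0,0 | 0,0,0,0,0,0 | 0,0,0,0,0,0 | 0,0,0,0,0,0",
  "jaw": 0.006,
  "force": 30
}}

```text
clock: 22.85
tcp_pos: [0.5857, -0.0443, 0.1285]
orientation: [-0.0, 0.59, 0.807, 0.0]
wrist_force: [-0.3, 0.3, 1.5]
finger_gap: 0.0133
grip_force: 31.4
```

>>> {"op": "nudge_tcp", "data": {
  "ticks": "0,0,-0.02,0,0,0 | 0,0,-0.06,0,0,0 | 0,0,-0.12,0,0,0 | 0,0,-0.2,0,0,0 | 0,0,-0.28,0,0,0 | 0,0,-0.4,0,0,0 | 0,0,-0.6,0,0,0 | 0,0,-0.6,0,0,0"
}}

```text
clock: 23.85
tcp_pos: [0.5863, -0.0444, 0.1596]
orientation: [0.001, 0.59, 0.807, 0.001]
wrist_force: [0.3, 0.5, -0.7]
finger_gap: 0.0132
grip_force: 31.1
```

Run:
```python
from h import *
s=env.read_camera('side')
z=env.get_state()['tcp_pos'][2]
m=mask(s,(0,150,60),(8,255,255),(200,60,400,240));print('red',rect(s,m,.099+.03))
g=mask(s,(40,40,10),(90,255,110),(200,140,340,240));ys,xs=np.nonzero(g)
print("green",[(x,ys[xs==x].min(),ys[xs==x].max()) for x in range(257,xs.max()+1,6) if (xs==x).any()])
```

```text
red [587.4, -43.3, 98.5, 52.3, -72.3]
green [(257, np.int64(171), np.int64(177)), (263, np.int64(163), np.int64(179)), (269, np.int64(172), np.int64(182)), (275, np.int64(168), np.int64(184)), (281, np.int64(170), np.int64(181)), (287, np.int64(162), np.int64(171)), (293, np.int64(150), np.int64(160))]
```

Red is up alone and level, and the green stays put (same lower edge pixels). I'll raise it the rest of the way and settle.

>>> {"op": "nudge_tcp", "data": {
  "ticks": "0,0,-0.4,0,0,0 | 0,0,-0.8,0,0,0 | 0,0,-1.16,0,0,0 | 0,0,-1.36,0,0,0 | 0,0,-1.46,0,0,0 | 0,0,-1.46,0,0,0 | 0,0,-1.46,0,0,0 | 0,0,-1.46,0,0,0"
}}

```text
clock: 24.9
tcp_pos: [0.5853, -0.0443, 0.2307]
orientation: [-0.001, 0.59, 0.807, -0.0]
wrist_force: [-0.3, 0.2, -0.6]
finger_gap: 0.0128
grip_force: 31.1
```

>>> {"op": "nudge_tcp", "data": {
  "ticks": "0,0,0,0,0,0 | 0,0,0,0,0,0 | 0,0,0,0,0,0 | 0,0,0,0,0,0"
}}

```text
clock: 25.4
tcp_pos: [0.5856, -0.0443, 0.2313]
orientation: [-0.0, 0.59, 0.807, 0.0]
wrist_force: [-0.8, 0.2, -0.9]
finger_gap: 0.0132
grip_force: 31.1
```

Run:
```python
from h import *
s=env.read_camera('side');t=env.read_camera('top')
print(abs(env.get_state()['qvel']).max())
m=mask(s,(0,150,60),(8,255,255),(200,40,400,200));print('red',rect(s,m,.099+.103))
g=mask(s,(40,40,10),(90,255,110),(200,140,340,240));ys,xs=np.nonzero(g)
print("green",[(x,ys[xs==x].min(),ys[xs==x].max()) for x in range(257,xs.max()+1,6) if (xs==x).any()])
m=mask(t,(105,30,20),(150,255,110),(105,150,175,270));print("diesel",rect(t,m,.05))
print("bridge",rect(t,mask(t,(2,150,100),(18,255,255),(345,120,420,165)),.07))
print("box",rect(t,mask(t,(0,0,0),(180,255,95),(110,105,170,155)),.07))
```

```text
0.0015230834920992272
red [586.6, -44.7, 99.8, 49.8, -73.6]
green [(257, np.int64(171), np.int64(177)), (263, np.int64(162), np.int64(179)), (269, np.int64(153), np.int64(182)), (275, np.int64(144), np.int64(184)), (281, np.int64(146), np.int64(181)), (287, np.int64(148), np.int64(170)), (293, np.int64(150), np.int64(160))]
diesel [529.1, 309.3, 130.5, 32.5, -0.2]
bridge [719.4, -363.7, 63.6, 30.5, -73.4]
box [717.9, 304.3, 114.4, 94.9, -81.3]
```

```bash
python3 -c "
from workcell import env
print(env.hand_in())"
```

```text
the job is handed in; nothing more can be done
None
```

I handed the job in at about 25 s: the diesel stands lengthwise on the cork pad, the green lid is seated in the well, and the red lid is held level and still about 10 cm above it; the last check could not confirm the footbridge (partly hidden by the arm) and did not cover the tweezers, and neither was touched.

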